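Rock the locating block out of the drill jig

TASK

The hardwood locating block sits tight in the drill jig, held down by a turn button and by a spring plunger at each side. Turn the button fully aside, then grip the block's upright handle and rock it free instead of pulling it straight: first lift its left side out past the left plunger while the right side stays down, then rock it back the other way so that the right side comes up past its plunger too. Lift it just clear, and finish still holding it level and still, a few centimetres above its pocket, and leave the other things lying about where they are.

Things in the scene. Friction and masses are not known exactly. Their poses are not given: they have to be found in the camera images.
- drill_jig: Plywood base plate fixed to the table, 200 x 160 x 14 mm. Origin on the table below the middle of the block's pocket; plate reaches 115 mm to -x (robot's side), 85 mm to +x, 80 mm each side. Its +y is the left seen from the robot, within 0.4 rad. Dark guide rails (16 mm high, 76 mm along y) before and behind the block and stops 4 mm high at its sides, all 1.5 mm from it.
- pocket (a point): Point on the base plate at the middle of the block's pocket, 14 mm above the table; the guide rails end 16 mm above this point.
- plunger_left_nose (a point): Middle of the round sprung steel nose (8 mm across) that catches over the bead at the block's left foot: 35 mm to the left of the pocket's middle, 8.5 mm above the base plate. Its housing: 41 to 65 mm from the middle, 17 mm high, 30 mm along x. The bead slips past at about 15 N of lift on that side, about 5 mm up; raised 11 mm the side rests on the nose and stays up.
- plunger_right_nose (a point): The same at the right side, 35 mm to the right of the pocket's middle.
- locating_block: Loose hardwood block, 0.2 kg, in the pocket. Origin at the middle of its underside, axes as the jig's when seated. Foot 52 (x) x 56 (y) x 24 mm high with a round 6 mm bead along the bottom of its left and right faces (66 mm over both). Handle on top, 28 (x) x 24 (y) mm, from 24 to 74 mm above the origin: grip it across y. Rocking turns it about x on the bead that stays down.
- block_left (a point): Underside of the left bead: 30 mm to +y of the block's origin. The beads are 60 mm apart, so rocking by 0.2 rad (11 degrees) about the right one raises this by 12 mm.
- block_right (a point): Underside of the right bead: 30 mm to -y of the block's origin.
- turn_button (a joint): Wooden bar 72 x 16 x 7.5 mm, 39.5 to 47 mm above the table, on an upright pivot 52 mm to -x of the jig's origin. At 0 rad it lies along the jig's x, its far end 10 mm over the block's front shoulder. Turns only anticlockwise seen from above (near end with the peg goes right, -y) to a stop at 1.65; beyond 1.2 it is fully aside. Starts at 0 to 0.25; stays where left (1 N at the peg).
- button_peg (a point): Top centre of the upright steel peg on the turn button's near end: 10 mm across, 24 mm high above the bar, top 71 mm above the table, 30 mm from the pivot. At 0 it stands 82 mm to -x of the jig's origin; at 1.57 it is 52 mm to -x and 30 mm to -y.
- block_small: Bystander: little wooden block 27 x 22 x 21 mm lying on the jig's far left corner. Origin at the middle of its underside.
- ring_small: Bystander: little bamboo ring, 42 x 45 x 12 mm, lying on the jig's far right corner. Origin at the middle of its underside.
- twig: Bystander: twig 136 x 57 x 12 mm on the table at the front left. Origin at the middle of its underside.
- mug: Bystander: bamboo mug 91 x 88 x 100 mm at the right. Origin at the middle of its underside.
Mind the look-alikes: they are no part of the job. Leave any pink or yellow look-alike of the locating_block alone.

How it is judged:
By the outcome, as a careful person would: the job done as asked, in the order asked, and still so for the second after the job is handed in, while the arm keeps its last pose, push and grip.
It also fails if it takes over 42 s, if anything falls off the work surface, if the arm or the gripper's body presses on something with over 40 N, if the wrist force passes 120 N, or if a joint passes its speed limit or range.

ROBOT

A 6-joint arm with a two-finger parallel gripper is mounted at the origin on a cart in front of the work surface, level with it; the furniture and walls round the work are solid. World frame = base frame: x ahead of the robot, y to its left, z up, the work surface at z = 0. Lengths are in m, angles in degrees, forces in N, time in s.
With the tool pointing down it reaches from about 0.375 to 0.9 m from the base axis. Payload 3.1 kg.
Tool frame: the origin (TCP) lies midway between the tips of the shut fingers; the grasp point (between the pads) lies 19 mm behind it; z points along the fingers, y is the line along which they close (so a half turn about z gives the same grasp; the last joint's range is limited). The gripper opens to 87 mm and grips with 3 to 60 N. Pads are 19 mm wide; open, the fingers measure 117 mm over their backs; the gripper's body (75 mm by 190 mm) begins 51 mm behind the grasp point.
Start: joints at [65.002, 30.224, 82.088, -0, 67.689, -10.227], TCP at [0.159, 0.604, 0.223] pointing down, gripper open.
Joint ranges: [-176.69, 176.69], [-43.24, 126.21], [12.49, 139.97], [-82, 262], [0, 151.66], [-163.58, 163.58]. Speed limits (degrees/s): [159.86, 159.86, 180, 180, 180, 180].

INTERFACE

Orientations are given as [roll, pitch, yaw] about the fixed x, y, z axes, in that order (R = Rz(yaw) Ry(pitch) Rx(roll)).
In Python, from plant import r gives the robot as it stands.
- The arm moves only by the shell command python3 -m pendant 'ROWS' [OPENING] [FORCE]. ROWS is JSON, a list of rows, each a list of 2 entries, a list of its own where there are three numbers: the shift along the tool's x, y, z in m, then the turn, a rotation vector about the tool's x, y, z in degrees. A call has 1 to 10 rows; each row is the pose to reach, as a shift and turn from the pose commanded when the call began, along the tool's axes at that moment; what a row does not reach only later rows make up. A row lasts 1/10 s, in which the tool goes at most 50 mm and 8.59 degrees, less where a joint would pass 70% of its speed; a pose out of reach is approached as far as the arm can. A call with a gripper value outside its range is refused whole. OPENING is the closure, from 0 (fully open) to 1 (shut), set as the call begins (- or left out, the last holds). The fingers move at their own pace and stop on an object; FORCE is the grip in N (left out, the last holds). Time passes only in rows, so rows that repeat a pose let the fingers close. It gives the time, the measured TCP pose, the force, the opening and the grip force at its end, in the units of the state.
- r.observe(): the state, without advancing time (a new reading comes with each control period).
- r.camera(name): name is "scene" or "side" or "wrist"; returns the picture (400x640x3 uint8, blue, green, red); there is no depth.
- r.get_calibration(name): a dict with "fx", "fy", "cx", "cy" (pixels), "dist_coeffs" ([k1, k2, p1, p2, k3] as OpenCV has them; the pictures are not rectified), "pose" (4x4, takes a point from camera to world coordinates). Camera axes: x right, y up, looking along -z (the intrinsics and any distortion apply to the point x, -y, -z); pixel columns grow to the right and rows downward; lengths in m; the calibration is good to about 2 mm. A picture is of the moment at which its call begins: read the wrist's pose just before it. get_calibration takes no time and is no camera call; for the wrist camera it gives the pose at the moment of the call.
- r.finish_job(): hands the job in; it is judged then, once.
The state is a dict: "clock": time; "qpos": joint angles; "dq": joint speeds; "effort": joint torques, N m; "position": TCP position; "orientation": TCP orientation; "force": force on the tool from outside, world axes, zero at the start; "wrist_torque": the same for the moment, N m; "width": finger opening in m; "gripper_force": force on a finger pad.
Only numpy, scipy, OpenCV 4.12 (cv2) and the standard library are available. Lean on these libraries where they do the work, as an engineer would, in place of code of your own. Each camera call takes 0.05 s, during which the arm holds its last target. There are 200 camera calls.

## Working session

There is one attempt and no reset: what is moved stays moved. The work goes in short steps, Python scripts to look and compute and a shell command to move; the robot and the scene stay as the last step left them, time stands still between calls to the robot, and variables do not carry over. Pictures are saved under pics/ and viewed, at most 10 in all, crops included, and the job is handed in when it is done.

```bash
mkdir -p pics; ls
python3 - <<'E'
from plant import r
import cv2
s=r.observe();print(s['clock'],s['position'],s['orientation'],s['width'])
for n in ("scene","side"):
    cv2.imwrite(f"pics/{n}0.png",r.camera(n)); c=r.get_calibration(n); print(n,c)
E
```

```text
pics
0.0 [0.15900543 0.60371067 0.22160894] [-1.79883157e+02 -2.11641982e-02  1.65228951e+02] 0.0868973747354568
scene {'fx': 405.2871859431091, 'fy': 405.2871859431091, 'cx': 318.20184154845265, 'cy': 197.03610652156638, 'dist_coeffs': array([-0.09413667,  0.        ,  0.        ,  0.        ,  0.        ]), 'pose': array([[ 0.77249343,  0.40559822, -0.48861436, -0.11736385],
       [-0.63462298,  0.46579347, -0.61667667, -0.85200403],
       [-0.02252958,  0.78646458,  0.61722434,  0.91519676],
       [ 0.        ,  0.        ,  0.        ,  1.        ]])}
side {'fx': 510.7355162870275, 'fy': 510.7355162870275, 'cx': 316.7467912285193, 'cy': 201.02961425986334, 'dist_coeffs': array([-0.0805158,  0.       ,  0.       ,  0.       ,  0.       ]), 'pose': array([[-0.88070136,  0.40648653, -0.24317444,  0.14494359],
       [-0.47361466, -0.7477074 ,  0.46542755,  0.743249  ],
       [ 0.0073667 ,  0.52507366,  0.8510249 ,  1.52976854],
       [ 0.        ,  0.        ,  0.        ,  1.        ]])}
```

View pics/scene0.png

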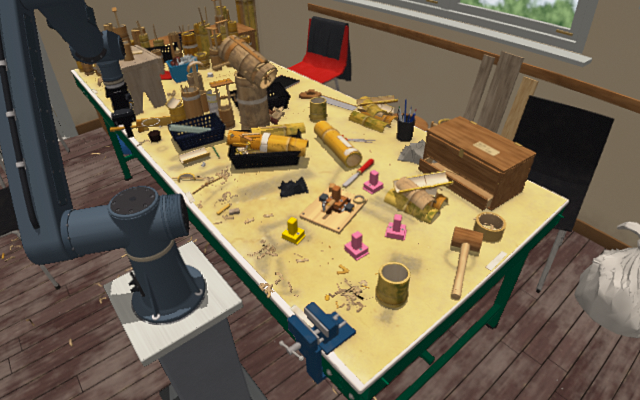

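View pics/side0.png

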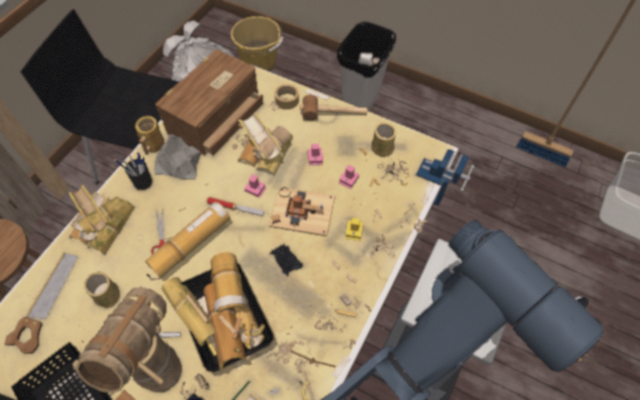

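The real block is the brown one on the plywood plate, at scene (336,195) and side (298,207). The look-alikes in the scene view are one yellow (293,230) and three pink, at (357,245), (397,227) and (373,182). I'll check the choice in one close crop of both views.

```bash
cat > h.py <<'E'
import cv2,numpy as np
from plant import r
def ray(c,uv):
    K=np.array([[c['fx'],0,c['cx']],[0,c['fy'],c['cy']],[0,0,1]])
    p=cv2.undistortPoints(np.array([[uv]],float),K,np.array(c['dist_coeffs']))[0,0]
    T=np.array(c['pose']); d=T[:3,:3]@np.array([p[0],-p[1],-1.]); return T[:3,3],d
def onz(c,uv,z):
    o,d=ray(c,uv); return (o+d*(z-o[2])/d[2])
def proj(c,P):
    T=np.array(c['pose']); q=(np.atleast_2d(P)-T[:3,3])@T[:3,:3]; q=q*[1,-1,-1]
    K=np.array([[c['fx'],0,c['cx']],[0,c['fy'],c['cy']],[0,0,1]])
    return cv2.projectPoints(q,np.zeros(3),np.zeros(3),K,np.array(c['dist_coeffs']))[0][:,0]
E
python3 - <<'E'
from h import *
a=cv2.imread('pics/scene0.png')[170:245,290:380]; b=cv2.imread('pics/side0.png')[175:250,260:350]
o=np.hstack([cv2.resize(x,(400,333),interpolation=cv2.INTER_CUBIC) for x in(a,b)])
cv2.imwrite('pics/crop0.png',o)
for n,uv in(("scene",(335,207)),("side",(303,213))): print(onz(r.get_calibration(n),uv,.014))
E
```

```text
[ 0.60453716 -0.03362467  0.014     ]
[ 0.59668004 -0.02058038  0.014     ]
```

View pics/crop0.png

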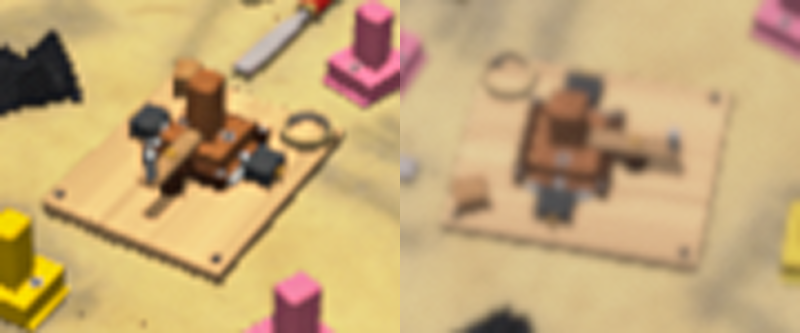

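The crop confirms it: a brown block with handle on the plywood jig. The button lies toward the robot with its peg at side-crop (675,138), and the grey plungers are at both sides. Plate corners are visible in both views, so I can compute the jig pose.

Run:
```python
from h import *
L=dict(fl=(-.115,.08),fr=(-.115,-.08),br=(.085,-.08),bl=(.085,.08))
pts={'scene':dict(fl=(43,204),fr=(222,275),br=(344,132)),'side':dict(fr=(735,93),fl=(695,268),bl=(445,228),br=(478,62))}
off={'scene':(290,170,0),'side':(260,175,400)}
for n in pts:
    c=r.get_calibration(n);A=[];B=[]
    for k,(u,v) in pts[n].items():
        ox,oy,sx=off[n]; uv=((u-sx)*90/400+ox,v*75/333+oy); P=onz(c,uv,.014)[:2];A.append(L[k]);B.append(P)
    A=np.array(A);B=np.array(B);a=A-A.mean(0);b=B-B.mean(0)
    th=np.arctan2((a[:,0]*b[:,1]-a[:,1]*b[:,0]).sum(),(a*b).sum()); R=np.array([[np.cos(th),-np.sin(th)],[np.sin(th),np.cos(th)]])
    t=B.mean(0)-R@A.mean(0); print(n,th,np.degrees(th),t,'res',np.round((A@R.T+t-B)*1000,1).tolist())
c=r.get_calibration('side'); print('peg',onz(c,((675-400)*.225+260,132*.225+175),.071))
s=r.observe();print(s['qpos'])
c=r.get_calibration('wrist');print(np.round(c['pose'],3))
print('pink/yellow',[onz(r.get_calibration('scene'),p,.04)[:2].round(3) for p in((293,230),(357,245),(397,227),(373,182))])
```

```text
scene 0.31983293454688955 18.325077298820673 [ 0.61532794 -0.02920902] res [[-1.2, 1.3], [-1.6, -1.7], [2.7, 0.3]]
side 0.33284156358049954 19.070416839697874 [ 0.61640883 -0.02082232] res [[3.3, 1.4], [-4.1, -0.7], [1.6, 4.2], [-0.8, -5.0]]
peg [ 0.53989407 -0.0500473   0.071     ]
[ 6.50033177e+01  3.02733817e+01  8.21482233e+01  1.42894085e-03
  6.76885021e+01 -1.02275361e+01]
[[ 0.254 -0.939 -0.233  0.095]
 [ 0.967  0.246  0.064  0.62 ]
 [-0.003 -0.242  0.97   0.384]
 [ 0.     0.     0.     1.   ]]
pink/yellow [array([ 0.407, -0.056]), array([ 0.515, -0.237]), array([ 0.667, -0.262]), array([ 0.783, -0.041])]
```

```bash
cat >> h.py <<'E'
from scipy.spatial.transform import Rotation as Ro
def rel(P,rpy):
    s=r.observe(); R0=Ro.from_euler('xyz',s['orientation'],degrees=True); R1=Ro.from_euler('xyz',rpy,degrees=True)
    print('shift',(R0.inv().apply(np.array(P)-s['position'])).round(4),'turn',(R0.inv()*R1).as_rotvec(degrees=True).round(2))
J=np.array([.616,-.025]);YAW=18.7
def jw(x,y,z):
    a=np.radians(YAW); return [J[0]+x*np.cos(a)-y*np.sin(a),J[1]+x*np.sin(a)+y*np.cos(a),z]
E
python3 - <<'E'
from h import *
c=r.get_calibration('side')
for p in((200,240),(225,270),(240,345),(120,320),(290,260)): print(p,onz(c,p,.1)[:2].round(3))
P=jw(-.06,0,.25);print(P);rel(P,[180,0,YAW-180])
E
```

```text
(200, 240) [0.808 0.264]
(225, 270) [0.682 0.312]
(240, 345) [0.518 0.485]
(120, 320) [0.864 0.593]
(290, 260) [0.525 0.188]
[np.float64(0.5591673833352383), np.float64(-0.04423677943514058), 0.25]
shift [-0.5521 -0.5246 -0.0275] turn [ -0.1   -0.05 -33.47]
```

```bash
python3 -m pendant '[[[0,0,-0.05],[0,0,0]],[[-0.55,-0.525,-0.05],[0,0,-33.5]],[[-0.55,-0.525,-0.05],[0,0,-33.5]],[[-0.55,-0.525,-0.05],[0,0,-33.5]],[[-0.55,-0.525,-0.05],[0,0,-33.5]],[[-0.55,-0.525,-0.05],[0,0,-33.5]],[[-0.55,-0.525,-0.05],[0,0,-33.5]],[[-0.55,-0.525,-0.05],[0,0,-33.5]],[[-0.55,-0.525,-0.05],[0,0,-33.5]],[[-0.55,-0.525,-0.05],[0,0,-33.5]]]' 1 10
python3 -c "
from h import *
rel(jw(-.06,0,.25),[180,0,YAW-180])"
```

```text
clock: 1.1
position: [0.3901, 0.228, 0.2725]
orientation: [180.0, -0.0, -161.3]
force: [0.6, 0.8, -0.0]
width: 0.0149
gripper_force: 0.0
shift [-0.0726 -0.3121  0.0224] turn [ 0.01 -0.01  0.04]
```

```bash
python3 -m pendant '[[[-0.073,-0.312,0.022],[0,0,0]],[[-0.073,-0.312,0.022],[0,0,0]],[[-0.073,-0.312,0.022],[0,0,0]],[[-0.073,-0.312,0.022],[0,0,0]],[[-0.073,-0.312,0.022],[0,0,0]],[[-0.073,-0.312,0.022],[0,0,0]],[[-0.073,-0.312,0.022],[0,0,0]],[[-0.073,-0.312,0.022],[0,0,0]],[[-0.073,-0.312,0.022],[0,0,0]],[[-0.073,-0.312,0.022],[0,0,0]]]'
python3 -c "
from h import *
import pickle
c=r.get_calibration('wrist'); im=r.camera('wrist'); cv2.imwrite('pics/w1.png',im); pickle.dump(c,open('w1.pkl','wb'))
print(proj(c,[jw(-.082,0,.071),jw(0,0,.088),jw(-.115,.08,.014),jw(-.115,-.08,.014)]))"
```

```text
clock: 2.1
position: [0.5578, -0.0406, 0.2504]
orientation: [179.9, -0.1, -161.2]
force: [0.5, 0.9, 0.4]
width: 0.0004
gripper_force: 0.0
[[320.47653117 162.73774547]
 [320.33764653 232.20077444]
 [379.53683848 133.29775359]
 [262.27759866 133.00037571]]
```

View pics/w1.png

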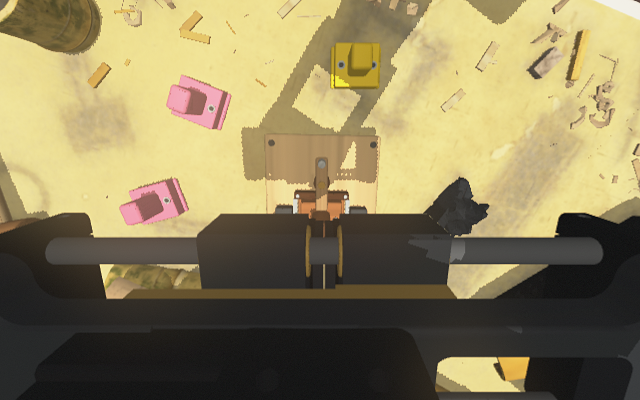

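The wrist view shows the jig centred, the button peg at (321,163), plate front corners near (266,136) and (378,136), and the plungers at (284,209) and (358,209). I'll zoom in to refine.

```bash
python3 -c "
from h import *
im=cv2.imread('pics/w1.png')[120:220,250:390]
cv2.imwrite('pics/w1c.png',cv2.resize(im,(784,560),interpolation=cv2.INTER_CUBIC))"
```

```text
(no output)
```

View pics/w1c.png

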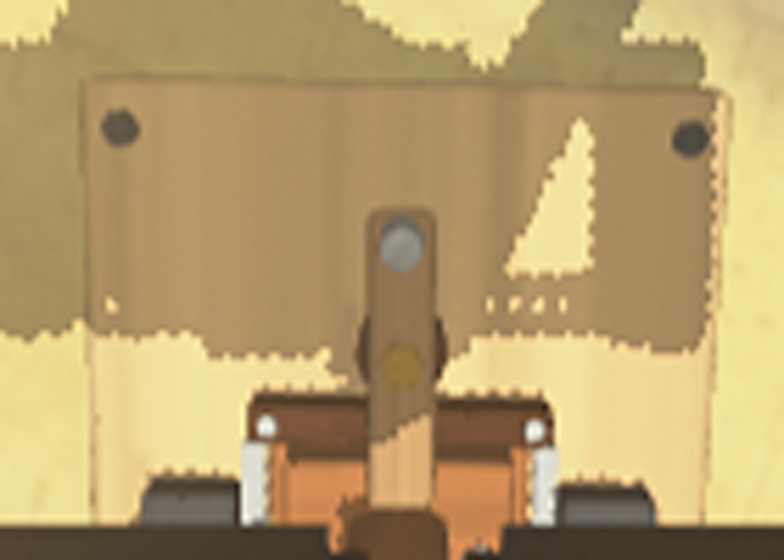

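```bash
python3 -c "
from h import *
import pickle
c=pickle.load(open('w1.pkl','rb'))
f=lambda u,v,z:onz(c,(u/5.6+250-.4,v/5.6+120-.4),z)[:2]
fr=f(83,80,.014);fl=f(727,90,.014);peg=f(401,243,.071);piv=f(401,365,.048)
d=fl-fr;yaw=np.degrees(np.arctan2(d[1],d[0]))-90
print('yaw',yaw,'width',np.hypot(*d)); a=np.radians(yaw);ex=np.array([np.cos(a),np.sin(a)])
print('J from edge',(fl+fr)/2+.115*ex,'from pivot',piv+.052*ex,'peg',peg, 'pegdist',np.hypot(*(peg-piv)))
pp=(peg-piv);print('button ang',np.degrees(np.arctan2(-pp[1],-pp[0]))-yaw)
l=f(155,490,.031);rr=f(650,490,.031)
e=[f(250,400,.030),f(553,400,.030)];print('rail mid',(e[0]+e[1])/2, np.hypot(*(e[1]-e[0])))
print('plungers mid',(f(568,500,.031)+f(235,500,.031))/2)
"
```

```text
yaw 17.970940519224172 width 0.1571430018227953
J from edge [ 0.61806006 -0.02433361] from pivot [ 0.61768961 -0.02438304] peg [ 0.53833623 -0.05036293] pegdist 0.03149851040240525
button ang 0.41683529389077023
rail mid [ 0.58012107 -0.03641872] 0.0744054088920597
plungers mid [ 0.60408221 -0.02828553]
```

```bash
sed -i 's/^J=.*/J=np.array([.6175,-.0244]);YAW=18.0/' h.py; python3 -c "
from h import *
rel(jw(-.082,.034,.1),[180,0,-162])
rel(jw(-.082,.034,.056),[180,0,-162])"
```

```text
shift [0.0198 0.0311 0.1507] turn [ 0.06 -0.05  0.83]
shift [0.0197 0.031  0.1947] turn [ 0.06 -0.05  0.83]
```

```bash
python3 -m pendant '[[[0.02,0.031,0.04],[0,0,0.8]],[[0.02,0.031,0.08],[0,0,0.8]],[[0.02,0.031,0.12],[0,0,0.8]],[[0.02,0.031,0.15],[0,0,0.8]],[[0.02,0.031,0.175],[0,0,0.8]],[[0.02,0.031,0.195],[0,0,0.8]],[[0.02,0.031,0.195],[0,0,0.8]],[[0.02,0.031,0.195],[0,0,0.8]]]'
python3 -c "
from h import *
s=r.observe();print(s['position'],s['force'])
for p in((-.082,.034),(-.08,.004),(-.077,-.008),(-.072,-.02),(-.068,-.025)): rel(jw(*p,.056),[180,0,-162])"
```

```text
clock: 2.95
position: [0.53, -0.0184, 0.0561]
orientation: [180.0, -0.0, -162.0]
force: [-0.2, 0.0, 0.3]
width: 0.0007
gripper_force: 0.0
[ 0.52998325 -0.01837814  0.05605252] [-0.15702139  0.0382282   0.30717462]
shift [0.0006 0.0012 0.0001] turn [ 0.01 -0.01  0.02]
shift [-0.0014 -0.0288  0.    ] turn [ 0.01 -0.01  0.02]
shift [-0.0044 -0.0408  0.    ] turn [ 0.01 -0.01  0.02]
shift [-0.0094 -0.0528  0.    ] turn [ 0.01 -0.01  0.02]
shift [-0.0134 -0.0578  0.    ] turn [ 0.01 -0.01  0.02]
```

```bash
python3 -m pendant '[[[0,-0.01,0],[0,0,0]],[[-0.001,-0.02,0],[0,0,0]],[[-0.001,-0.029,0],[0,0,0]],[[-0.003,-0.035,0],[0,0,0]],[[-0.004,-0.041,0],[0,0,0]],[[-0.007,-0.047,0],[0,0,0]],[[-0.009,-0.053,0],[0,0,0]],[[-0.011,-0.056,0],[0,0,0]],[[-0.0135,-0.058,0],[0,0,0]],[[-0.0135,-0.058,0],[0,0,0]]]'
python3 -c "
from h import *
cv2.imwrite('pics/w2.png',r.camera('wrist')[100:400,120:520])
c=r.get_calibration('wrist');s=r.observe()
print(s['force']);rel(jw(-.068,-.025,.056),[180,0,-162])
print(proj(c,[jw(-.052,-.03,.071),jw(-.056,-.03,.071),jw(0,0,.088)])-[120,100])"
```

```text
clock: 3.95
position: [0.5581, -0.0599, 0.0559]
orientation: [179.0, -0.1, -162.4]
force: [1.3, 34.3, 9.4]
width: 0.0003
gripper_force: 16.3
[ 1.44560457 34.32912122  9.32761052]
shift [ 0.0005 -0.0096 -0.0003] turn [ 1.01 -0.05 -0.35]
[[178.74448032 173.01480271]
 [178.55794189 166.61485842]
 [233.09534399 272.32972016]]
```

View pics/w2.png

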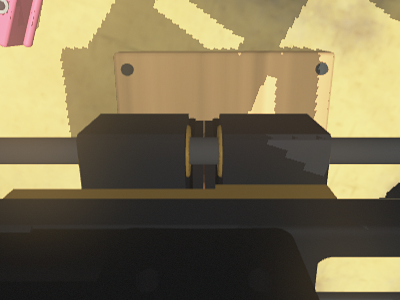

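The finger jammed against the peg radially (34 N in +y). I'll back off and look.

```bash
python3 -m pendant '[[[0,0.012,0],[0,0,0]],[[0.0,0.02,0],[0,0,0]],[[0.015,0.03,-0.02],[0,0,0]],[[0.035,0.03,-0.06],[0,0,0]],[[0.06,0.03,-0.09],[0,0,0]],[[0.08,0.03,-0.11],[0,0,0]],[[0.08,0.03,-0.11],[0,0,0]],[[0.08,0.03,-0.11],[0,0,0]]]'
python3 -c "
from h import *
import pickle
c=r.get_calibration('wrist');im=r.camera('wrist');cv2.imwrite('pics/w3full.png',im);pickle.dump(c,open('w3.pkl','wb'))
q=proj(c,[jw(-.052,-.03,.071),jw(-.082,0,.071),jw(0,0,.088)]);print(q)
u,v=q[0].astype(int);u=max(70,u);v=max(50,v);print(u-70,v-50)
cv2.imwrite('pics/w3.png',cv2.resize(im[v-50:v+50,u-70:u+70],(784,560),interpolation=cv2.INTER_CUBIC))"
```

```text
clock: 4.8
position: [0.4763, -0.0677, 0.166]
orientation: [-179.9, 0.1, -162.2]
force: [-0.2, -0.3, -0.7]
width: 0.0002
gripper_force: 0.0
[[292.22125338 289.19025493]
 [321.74807047 262.10545772]
 [321.90672571 345.15358628]]
222 239
```

View pics/w3.png

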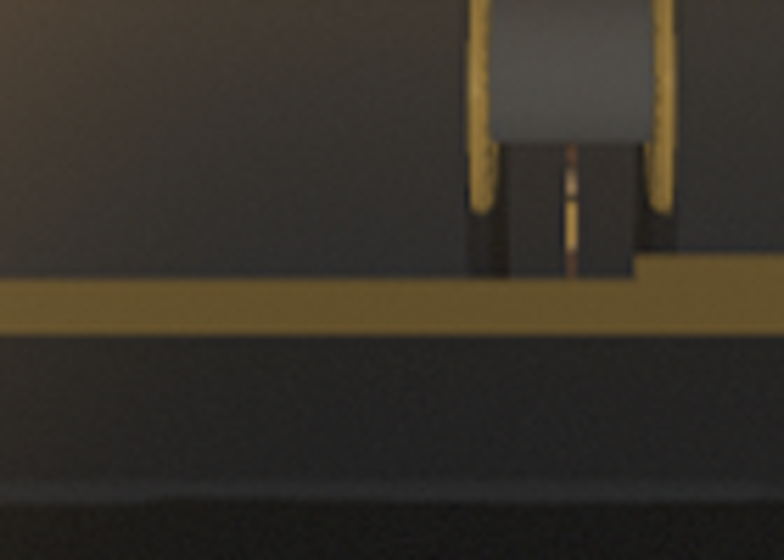

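```bash
python3 -m pendant '[[[0,0,-0.04],[0,0,0]],[[-0.04,0,-0.08],[0,0,0]],[[-0.08,0,-0.085],[0,0,0]],[[-0.12,0,-0.085],[0,0,0]],[[-0.15,0,-0.085],[0,0,0]],[[-0.15,0,-0.085],[0,0,0]],[[-0.15,0,-0.085],[0,0,0]]]' 0
python3 -c "
from h import *
import pickle
c=r.get_calibration('wrist');im=r.camera('wrist');cv2.imwrite('pics/w4full.png',im);pickle.dump(c,open('w4.pkl','wb'))
q=proj(c,[jw(-.052,-.03,.071),jw(-.082,0,.071),jw(0,0,.088)]);print(q)
u,v=q[0].astype(int)+[25,20];v=max(v,50);print(u-70,v-50)
cv2.imwrite('pics/w4.png',cv2.resize(im[v-50:v+50,u-70:u+70],(784,560),interpolation=cv2.INTER_CUBIC))"
```

```text
clock: 5.55
position: [0.6182, -0.0199, 0.2483]
orientation: [179.9, -0.2, -162.0]
force: [-0.4, 0.1, 0.2]
width: 0.0484
gripper_force: 0.0
[[294.47554426 135.63720445]
 [320.15860555 108.79379118]
 [320.16063588 182.30815606]]
249 105
```

View pics/w4.png

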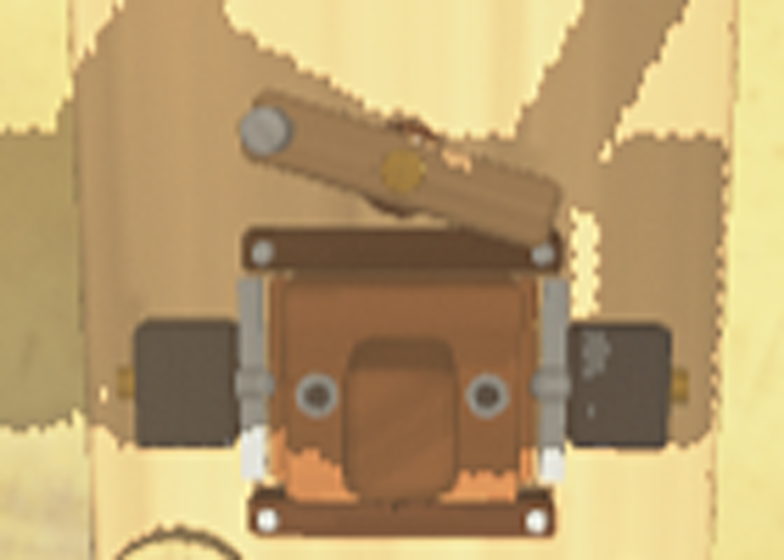

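The view shows the button peg at crop (266,130) and the pivot at (402,170). The bar is turned about 73° (1.28 rad), clear of the block, and the handle is centred at x≈401 as predicted. I'll nudge the peg a little further for margin, pushing along +x from behind it.

```bash
python3 -c "
from h import *
for p in((-.1,-.03,.15),(-.1,-.03,.056),(-.068,-.03,.056)): rel(jw(*p),[180,0,-162])"
```

```text
shift [ 0.1009 -0.0343  0.099 ] turn [ 0.09 -0.2  -0.05]
shift [ 0.1005 -0.0345  0.193 ] turn [ 0.09 -0.2  -0.05]
shift [ 0.0685 -0.0345  0.1928] turn [ 0.09 -0.2  -0.05]
```

```bash
python3 -m pendant '[[[0.045,-0.015,0],[0,0,0]],[[0.09,-0.03,0.02],[0,0,0]],[[0.1,-0.034,0.06],[0,0,0]],[[0.1,-0.034,0.1],[0,0,0]],[[0.1,-0.034,0.14],[0,0,0]],[[0.1,-0.034,0.17],[0,0,0]],[[0.1,-0.034,0.193],[0,0,0]],[[0.1,-0.034,0.193],[0,0,0]],[[0.09,-0.034,0.193],[0,0,0]],[[0.083,-0.034,0.193],[0,0,0]]]' 1
python3 -m pendant '[[[-0.004,0,0],[0,0,0]],[[-0.008,0,0],[0,0,0]],[[-0.012,0,0],[0,0,0]],[[-0.015,0,0],[0,0,0]],[[-0.015,0,0],[0,0,0]]]'
python3 -c "
from h import *
rel(jw(-.068,-.03,.056),[180,0,-162])"
```

```text
clock: 6.6
position: [0.5516, -0.0786, 0.0591]
orientation: [-179.9, 0.2, -162.1]
force: [1.4, 0.8, 0.4]
width: 0.0004
gripper_force: 0.0
clock: 7.1
position: [0.5647, -0.0735, 0.0578]
orientation: [-180.0, 0.1, -162.1]
force: [-0.1, 0.1, -0.6]
width: 0.0003
gripper_force: 0.0
shift [0.0026 0.0004 0.0018] turn [-0.03  0.07 -0.08]
```

```bash
python3 -m pendant '[[[0.005,0,0],[0,0,0]],[[0.005,0,-0.04],[0,0,0]],[[0.0,0.01,-0.09],[0,0,0]],[[-0.04,0.03,-0.13],[0,0,0]],[[-0.065,0.03,-0.16],[0,0,0]],[[-0.065,0.03,-0.19],[0,0,0]],[[-0.065,0.03,-0.19],[0,0,0]],[[-0.065,0.03,-0.19],[0,0,0]]]' 0 20
python3 -c "
from h import *
import pickle
c=r.get_calibration('wrist');im=r.camera('wrist');cv2.imwrite('pics/w5full.png',im);pickle.dump(c,open('w5.pkl','wb'))
q=proj(c,[jw(-.052,-.03,.071),jw(-.082,0,.071),jw(0,0,.088)]);print(q)
u,v=q[0].astype(int)+[25,20];v=max(v,50);print(u-70,v-50)
cv2.imwrite('pics/w5.png',cv2.resize(im[v-50:v+50,u-70:u+70],(784,560),interpolation=cv2.INTER_CUBIC))
rel(jw(0,0,.12),[180,0,-162]);rel(jw(0,0,.045),[180,0,-162])"
```

```text
clock: 7.9
position: [0.6161, -0.0247, 0.2477]
orientation: [180.0, 0.0, -162.1]
force: [-0.7, -0.8, -0.2]
width: 0.0566
gripper_force: 0.0
[[298.01610031 138.25081567]
 [323.75490721 111.42818448]
 [323.77564672 184.9617636 ]]
253 108
shift [-0.0026 -0.0006  0.1264] turn [ 0.09 -0.13 -0.08]
shift [-0.0028 -0.0007  0.2014] turn [ 0.09 -0.13 -0.08]
```

View pics/w5.png

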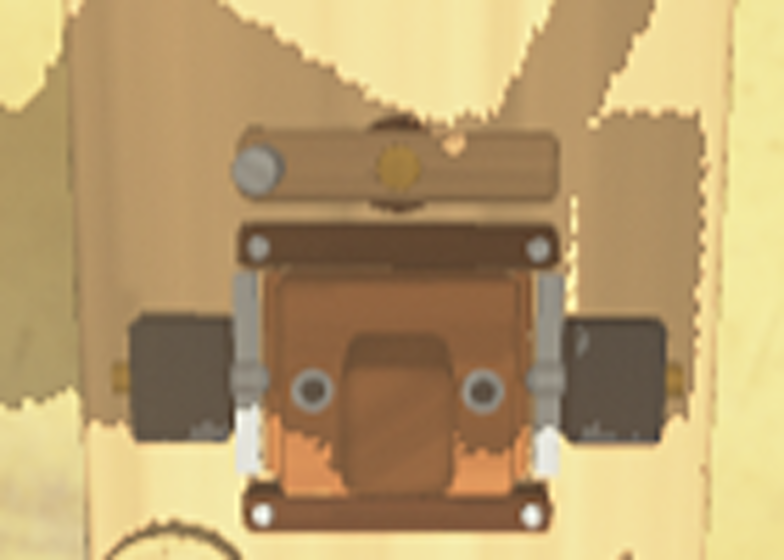

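The button now lies fully across (≈1.57 rad) and is clear of the block. The handle is centred at crop x 398, which fits the estimate. Next I descend and grip.

```bash
python3 -m pendant '[[[-0.003,0,0.04],[0,0,0]],[[-0.003,0,0.08],[0,0,0]],[[-0.003,0,0.12],[0,0,0]],[[-0.003,0,0.15],[0,0,0]],[[-0.003,0,0.175],[0,0,0]],[[-0.003,0,0.19],[0,0,0]],[[-0.003,0,0.2],[0,0,0]],[[-0.003,0,0.2],[0,0,0]],[[-0.003,0,0.2],[0,0,0]]]' 0 20
python3 -m pendant '[[[0,0,0],[0,0,0]],[[0,0,0],[0,0,0]],[[0,0,0],[0,0,0]],[[0,0,0],[0,0,0]],[[0,0,0],[0,0,0]],[[0,0,0],[0,0,0]],[[0,0,0],[0,0,0]],[[0,0,0],[0,0,0]],[[0,0,0],[0,0,0]],[[0,0,0],[0,0,0]]]' 1 50
python3 -c "
from h import *
rel(jw(0,0,.046),[180,0,-162]);print(r.observe()['wrist_torque'])"
```

```text
clock: 8.85
position: [0.6199, -0.0242, 0.0481]
orientation: [-180.0, 0.1, -162.1]
force: [0.1, 0.6, -0.4]
width: 0.0868
gripper_force: 0.0
clock: 9.85
position: [0.6194, -0.024, 0.0475]
orientation: [180.0, -0.0, -162.1]
force: [0.6, 0.4, 1.0]
width: 0.0237
gripper_force: 50.0
shift [0.0019 0.0002 0.0015] turn [ 0.   -0.   -0.07]
[ 0.05747773 -0.02000158 -0.02181478]
```

```bash
cat > rock.py <<'E'
import numpy as np
# shift of TCP (tool y,z mm) for block at tilt phi with left/right bead heights; h=TCP above block origin
def s(L,R,h=33.5):
    phi=np.arcsin((L-R)/60); c,sn=np.cos(phi),np.sin(phi)
    # right bead stays at y=-30 while L>=R (phase 1); origin = right bead + 30*(c,sn)
    return phi,c,sn,h
def p1(L,h=33.5):
    phi=np.arcsin(L/60);c,sn=np.cos(phi),np.sin(phi)
    return np.degrees(phi),30*(c-1)-h*sn,-(30*sn+h*(c-1))
E
python3 -c "
from rock import *
for L in (2,4,6,8,10,12,13,14): print(L,np.round(p1(L),2))"
```

```text
2 [ 1.91 -1.13 -0.98]
4 [ 3.82 -2.3  -1.93]
6 [ 5.74 -3.5  -2.83]
8 [ 7.66 -4.73 -3.7 ]
10 [ 9.59 -6.   -4.53]
12 [11.54 -7.31 -5.32]
13 [12.51 -7.97 -5.7 ]
14 [13.49 -8.64 -6.08]
```

```bash
python3 -m pendant '[[[0,-0.0011,0.0005],[-1.9,0,0]],[[0,-0.0023,-0.0004],[-3.8,0,0]],[[0,-0.0035,-0.0013],[-5.7,0,0]],[[0,-0.0047,-0.0022],[-7.7,0,0]],[[0,-0.006,-0.003],[-9.6,0,0]],[[0,-0.0073,-0.0038],[-11.5,0,0]],[[0,-0.0086,-0.0046],[-13.5,0,0]],[[0,-0.0086,-0.0046],[-13.5,0,0]],[[0,-0.0086,-0.0046],[-13.5,0,0]]]'
cat > blk.py <<'E'
from h import *
# grasp reference: TCP pose at grip
P0=np.array([.6194,-.0240,.0475]);R0=Ro.from_euler('xyz',[180,0,-162.1],degrees=True)
B=Ro.from_euler('z',17.9,degrees=True)
def heights():
    s=r.observe();R=Ro.from_euler('xyz',s['orientation'],degrees=True)
    for n,y in(('L',.03),('R',-.03)):
        w=np.array([.6194,-.0240,.014])+B.apply([0,y,0]); loc=R0.inv().apply(w-P0)
        q=R.apply(loc)+s['position']; print(n,((B.inv().apply(q-w))*1000).round(1))
    print('F',np.round(B.inv().apply(s['force']),1),'T',np.round(s['wrist_torque'],2),s['width'])
E
python3 -c "
from blk import *
heights()"
```

```text
clock: 10.75
position: [0.6224, -0.0326, 0.0536]
orientation: [166.5, 0.0, -162.1]
force: [-0.9, -0.7, 7.1]
width: 0.0238
gripper_force: 50.0
L [ 0.2 -2.1 14. ]
R [ 0.2 -0.4 -0. ]
F [-1.  -0.4  7.1] T [-0.04  0.33  0.08] 0.023820974418696936
```

Left side is up 14 mm and the right is still at 0. Now the rock back.

```bash
python3 -c "
from blk import *
C0=P0+R0.apply([0,-.0086,-.0046]); RC=R0*Ro.from_rotvec([-13.5,0,0],degrees=True)
for L,R in ((14,0),(14,2.5),(14,5),(14,7.5),(14,10),(14,12.5),(14,15),(14,17),(14,18)):
    phi=np.arcsin((L-R)/60);c,s=np.cos(phi),np.sin(phi);h=33.5
    y=30*(c-1)-h*s; z=-(30*s+h*(c-1))-R
    T=P0+R0.apply([0,y/1e3,z/1e3]); RT=R0*Ro.from_rotvec([-np.degrees(phi),0,0],degrees=True)
    print(R,RC.inv().apply(T-C0).round(4),(RC.inv()*RT).as_rotvec(degrees=True).round(1))
"
```

```text
0 [ 0.      0.0003 -0.0014] [ 0. -0.  0.]
2.5 [ 0.      0.0023 -0.0026] [ 2.4 -0.  -0. ]
5 [ 0.      0.0042 -0.0036] [ 4.9 -0.  -0. ]
7.5 [-0.      0.0061 -0.0047] [ 7.3 -0.  -0. ]
10 [-0.      0.0078 -0.0057] [ 9.7 -0.   0. ]
12.5 [ 0.      0.0096 -0.0066] [12.1 -0.  -0. ]
15 [ 0.      0.0112 -0.0075] [14.5  0.   0. ]
17 [ 0.      0.0125 -0.0082] [16.4  0.   0. ]
18 [ 0.      0.0131 -0.0085] [17.3 -0.   0. ]
```

```bash
python3 -m pendant '[[[0,0.0023,-0.0026],[2.4,0,0]],[[0,0.0042,-0.0036],[4.9,0,0]],[[0,0.0061,-0.0047],[7.3,0,0]],[[0,0.0078,-0.0057],[9.7,0,0]],[[0,0.0096,-0.0066],[12.1,0,0]],[[0,0.0112,-0.0075],[14.5,0,0]],[[0,0.0125,-0.0082],[16.4,0,0]],[[0,0.0131,-0.0085],[17.3,0,0]],[[0,0.0131,-0.0085],[17.3,0,0]],[[0,0.0131,-0.0085],[17.3,0,0]]]'
python3 -c "
from blk import *
heights();rel(P0+[0,0,.045],[180,0,-162.1]);rel(P0+[0,0,.02],[180,0,-162.1])"
```

```text
clock: 11.75
position: [0.6187, -0.0221, 0.0633]
orientation: [-176.2, -0.0, -162.1]
force: [-0.7, 0.6, -2.1]
width: 0.0239
gripper_force: 50.0
L [-0.1 -0.3 13.9]
R [-0.  -0.1 17.8]
F [-0.5  0.8 -2.1] T [ 0.07  0.06 -0.03] 0.0239005958621323
shift [-0.     -0.0039 -0.029 ] turn [-3.77 -0.02  0.03]
shift [-0.     -0.0023 -0.0041] turn [-3.77 -0.02  0.03]
```

```bash
python3 -m pendant '[[[0,-0.0012,-0.003],[-1.9,0,0]],[[0,-0.0023,-0.006],[-3.8,0,0]],[[0,-0.0027,-0.011],[-3.8,0,0]],[[0,-0.0031,-0.016],[-3.8,0,0]],[[0,-0.0034,-0.02],[-3.8,0,0]],[[0,-0.0034,-0.022],[-3.8,0,0]],[[0,-0.0034,-0.022],[-3.8,0,0]],[[0,-0.0034,-0.022],[-3.8,0,0]],[[0,-0.0034,-0.022],[-3.8,0,0]],[[0,-0.0034,-0.022],[-3.8,0,0]]]'
python3 -c "
from blk import *
heights();print(np.abs(r.observe()['dq']).max())
a=r.camera('scene')[160:245,285:385]; b=cv2.imread('pics/scene0.png')[160:245,285:385]
cv2.imwrite('pics/end.png',np.hstack([cv2.resize(x,(400,340),interpolation=cv2.INTER_CUBIC) for x in(b,a)]))"
```

```text
clock: 12.75
position: [0.6192, -0.0237, 0.0855]
orientation: [180.0, -0.0, -162.1]
force: [0.2, 0.2, -2.1]
width: 0.0238
gripper_force: 50.0
L [-0.1  0.3 38. ]
R [-0.1  0.3 38. ]
F [ 0.2  0.1 -2.1] T [-0.01  0.06 -0.  ] 0.023767716744795744
0.15837015760431267
```

View pics/end.png

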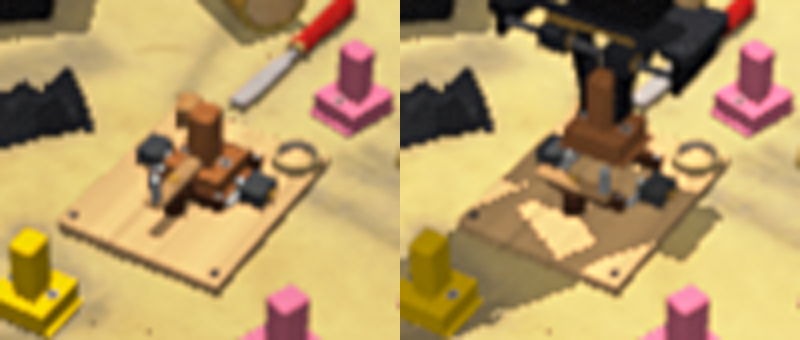

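The block (right panel, about (605,130)) hangs level above the jig. The button lies across at (580,190), and the ring and look-alikes haven't moved.

```bash
python3 -c "
from plant import r
print(r.finish_job())"
```

```text
the job is handed in; nothing more can be done
None
```

The job is handed in at about 13 s: the button is turned to about 1.57 rad, the block was rocked out left side then right, and it is held level and still about 38 mm above its pocket; the first push on the peg briefly reached about 34 N before I backed off.

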